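# Draw out the inspection camera boom to its mark

### The arm

A 7-joint arm with a two-finger parallel gripper is mounted at the origin on the work surface. World frame = base frame: x ahead of the robot, y to its left, z up, the work surface at z = 0. Lengths are in m, angles in rad, forces in N, time in s.
With the tool pointing down it reaches from about 0.425 to 0.975 m from the base axis. Payload 16.7 kg.
Tool frame: the origin (TCP) lies midway between the tips of the shut fingers; the grasp point (between the pads) lies 19 mm behind it (arm.grasp_offset is the z of the grasp point in the tool frame, in m); z points along the fingers, y is the line along which they close (so a half turn about z gives the same grasp; the last joint's range is limited). The gripper opens to 85 mm and grips with 20 to 120 N. Pads are 22 mm wide; open, the fingers measure 114 mm over their backs; the gripper's body (76 mm by 85 mm) begins 54 mm behind the grasp point. The pads swing forward as they close: fully open they stand 13 mm farther back than shut.
Start: joints at [1.135, 0.426, 0.074, 1.606, -0.034, 1.111, -0.067], TCP at [0.19, -0.648, 0.231] pointing down, gripper open.
Joint ranges: [-2.85, 2.85], [-0.5, 2.14], [-1.23, 1.37], [0.21, 2.46], [-1.02, 4.16], [0.16, 2.05], [-2.73, 2.73]. Speed limits (rad/s): [1.89, 1.89, 2.39, 2.39, 3.01, 3.01, 3.01].

### API

Orientations are given as a 3x3 rotation matrix whose columns are the frame's x, y, z axes.
In Python, from rig import arm gives the robot as it stands. The module is installed in compiled form; this text tells all that it offers.
- The arm moves only by the tool move_arm, never from a script. Its argument "rows" is a list of rows, each a list of 2 entries, a list of its own where there are three numbers: the shift along the tool's x, y, z in units of 50 mm (1.0 is 50 mm), then the turn, a rotation vector about the tool's x, y, z in rad. In form: [[[x, y, z], [wx, wy, wz]], ...]. A call has 1 to 10 rows; each row is the pose to reach, as a shift and turn from the pose commanded when the call began, along the tool's axes at that moment; what a row does not reach only later rows make up. A row lasts 1/8 s, in which the tool goes at most 62.5 mm and 10.7 degrees, less where a joint would pass 70% of its speed; a pose out of reach is approached as far as the arm can. A call with a gripper value outside its range is refused whole. "jaw" is the opening, from 0 (shut) to 1 (fully open), set as the call begins (left out, the last holds). The fingers move at their own pace and stop on an object; "newtons" is the grip in N (left out, the last holds). Time passes only in rows, so rows that repeat a pose let the fingers close. It gives the time, the measured TCP pose, the force, the opening and the grip force at its end, in the units of the state.
- arm.state(): the state, without advancing time (a new reading comes with each control period).
- arm.snapshot(name): name is "scene" or "top"; returns the picture (480x640x3 uint8, red, green, blue); there is no depth.
- arm.camera_info(name): a dict with "camera_matrix" (3x3 intrinsics, pixels), "origin" and "rotation" of the camera in the world. Camera axes: x right, y up, looking along -z (the intrinsics and any distortion apply to the point x, -y, -z); pixel columns grow to the right and rows downward; lengths in m; the calibration is good to about 2 mm. A picture is of the moment at which its call begins. camera_info takes no time and is no camera call.
- arm.job_done(): hands the job in; it is judged then, once.
The state is a dict: "t": time; "q": joint angles; "joint_vel": joint speeds; "joint_efforts": joint torques, N m; "ee_pos": TCP position; "ee_rot": TCP orientation; "ft_force": force on the tool from outside, world axes, zero at the start; "wrist_torque": the same for the moment, N m; "grip_width": finger opening in m; "grasp_force": force on a finger pad.
Only numpy, scipy, OpenCV 4.12 (cv2) and the standard library are available. Lean on these libraries where they do the work, as an engineer would, in place of code of your own. Each camera call takes 0.05 s, during which the arm holds its last target. There are 200 camera calls.

### The job

Bring the inspection camera out over the build plate: push the green lock button fully in, then take the orange grip post and draw the spring-loaded boom out until its red pointer stands on the orange marker clip of the rule. Finish still holding the boom there by the grip post, since it slides home if let go; leave the lock in and everything else on the bench where it is.

Things in the scene. Friction and masses are not known exactly. Their poses are not given: they have to be found in the camera images.
- station: fixed inspection stand: white board (x -140 to 140 mm, y -270 to 210 mm, 18 mm thick), bronze build plate on it; over its middle line a telescoping boom along its y axis: dark outer tube 34 mm square (y -260 to -70 mm, top at 137 mm), from which an aluminium bar slides to +y. Origin on the bench below the boom's line, z up
- rule (a point): middle of the upper face of the flat aluminium rule, 26 mm wide, 230 mm long, black ticks every 10 mm, parallel to the boom and 58 mm to its +x side, 100 mm above the bench; fixed to the stand, axes as the stand's
- boom (a joint): how far the boom is drawn out of its tube (m): 0 home, 0.16 at most; growing is motion along the stand's +y. A spring pulls it home with 2 N at home, rising by 20 N per metre drawn out, and rubbing adds 0.6 N. It cannot leave home (1 mm of play) until the lock button is in
- grip (a point): orange upright grip post, 24 x 24 mm, 52 mm tall, on the boom's black head (44 mm in x, 30 mm in y; camera below), moving with the boom; this point is the centre of its foot, 138 mm above the bench; axes as the stand's. Gripped from above by either pair of faces. With the boom home it is 125 mm from the lock button along the stand's +y
- pointer (a point): tip of the thin red pointer (2 mm wide) that sticks out of the boom's head to the stand's +x, passing 9 mm above the rule; it has the same stand y as the grip post and moves with the boom
- lock (a joint): how far the green lock button is pushed down (m): 0 out (locked), 0.008 fully in (released). It takes 3 N, and stays where it is pushed
- lock_top (a point): centre of the top face of the round green lock button, 28 mm diameter, pushed straight down; it stands 12 mm proud of a black housing 44 mm square on the outer tube, its top 156 mm above the bench when out, and still 4 mm proud when fully in
- clip_orange: orange marker clip on the rule, 10 mm wide along the rule, 36 mm across it, 4 mm high with a tab down the far side and a thin black line across its middle; fixed, not to be moved; origin at the centre of its underside on the rule's upper face; axes as the stand's. This is the mark to reach
- clip_blue: the same clip in blue: not the mark
- clip_white: the same clip in white: not the mark
- print_tile: yellow printed test tile 60 x 60 x 5 mm lying on the build plate; origin under its centre; leave alone
- scraper: print scraper with green handle and steel blade, 40 x 180 x 14 mm, lying on the board at its -x side; leave alone
- spool: spool of red filament lying flat, 200 mm diameter, 66 mm high; origin under its centre; leave alone
- cleaner: bottle of plate cleaner with blue cap, 64 mm diameter, 180 mm high, upright; origin under its centre; leave alone
- glue_stick: white glue stick, 30 mm diameter, 95 mm high, upright; origin under its centre; leave alone
- tray: blue parts tray 120 x 160 x 35 mm; origin under its centre; leave alone
- brush: cleaning brush with wooden handle lying flat on the board, at its +x side; leave alone

How it is judged:
On the way, in this order (a step that is already met when the one before it is completed fails the run):
1. the lock button is pushed fully in with the boom still home (value of joint lock above 0.0065 m and value of joint boom below 0.004 m), for 0.1 s.
2. the boom is being drawn out by its grip post (value of joint boom above 0.02 m and contact force between the fingers and boom above 1 N), for 0.2 s.
At the end, for the whole second after the job is handed in: Through the last second the pointer stands within 5 mm of the orange clip's middle line (over the clip), the boom is still, the fingers hold the boom (more than 1 N of contact), the lock button is in (more than 6 mm), and no other thing on the bench has been moved by 20 mm or more (y of pointer in the frame of clip_orange between -0.005 and 0.005 m and velocity of joint boom between -0.005 and 0.005 m/s and contact force between the fingers and boom above 1 N and value of joint lock above 0.006 m and distance of each of print_tile, scraper, spool, cleaner, glue_stick, tray, brush from where it was at the start of the episode below 0.02 m); the arm keeps its last pose, push and grip.
It fails at once if something else on the bench is knocked away (moved 20 mm or more) (distance of any of print_tile, scraper, spool, cleaner, glue_stick, tray, brush from where it was at the start of the episode above 0.02 m).
It also fails if it takes over 48 s, if anything falls off the work surface, if the arm or the gripper's body presses on something with over 40 N, if the wrist force passes 120 N, or if a joint passes its speed limit or range.

## Working session

There is one attempt and no reset: what is moved stays moved. The work goes in short steps, Python scripts to look and compute and a tool call to move; the robot and the scene stay as the last step left them, time stands still between calls to the robot, and variables do not carry over. Pictures are saved under pics/ and viewed, at most 10 in all, crops included, and the job is handed in when it is done.

Besides the shell and the picture viewer there is one more tool, called after ">>>" in YAML: its name, and indented under it one key for each argument. move_arm: Moves the arm, as the interface text tells. Its arguments: {"type":"object","properties":{"rows":{"type":"array"},"jaw":{"type":"number"},"newtons":{"type":"number"}},"required":["rows"]}

```bash
mkdir -p pics; python3 - <<'E'
from rig import arm
import cv2
for n in ("scene","top"):
    cv2.imwrite(f"pics/{n}0.png",arm.snapshot(n)[:,:,::-1])
    c=arm.camera_info(n);print(n,c)
s=arm.state();print(s['t'],s['ee_pos'],s['ee_rot'],arm.grasp_offset)
E
```

```text
scene {'camera_matrix': array([[553.57349753,   0.        , 311.20868769],
       [  0.        , 553.57349753, 238.82731802],
       [  0.        ,   0.        ,   1.        ]]), 'origin': array([ 1.41033217, -1.11751988,  1.28701131]), 'rotation': array([[ 0.78635706, -0.39039264,  0.47878614],
       [ 0.61766348,  0.5113842 , -0.59747639],
       [-0.01159328,  0.76555848,  0.64326185]])}
top {'camera_matrix': array([[493.91438331,   0.        , 313.90162236],
       [  0.        , 493.91438331, 245.94484613],
       [  0.        ,   0.        ,   1.        ]]), 'origin': array([ 0.3289903 , -0.02055925,  1.37053095]), 'rotation': array([[-0.00254922,  0.98555799, -0.16931906],
       [-0.99998912, -0.00317373, -0.00341783],
       [-0.00390584,  0.16930851,  0.98555536]])}
0.1 [ 0.19018316 -0.64726229  0.23067462] [[ 9.59450093e-01  2.81878301e-01 -3.77017970e-04]
 [ 2.81878550e-01 -9.59449435e-01  1.12433383e-03]
 [-4.48043692e-05 -1.18501548e-03 -9.99999297e-01]] -0.0187
```

View pics/scene0.png

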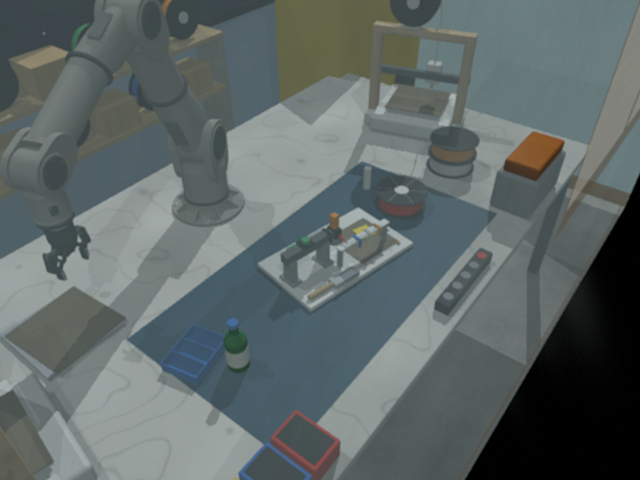

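View pics/top0.png

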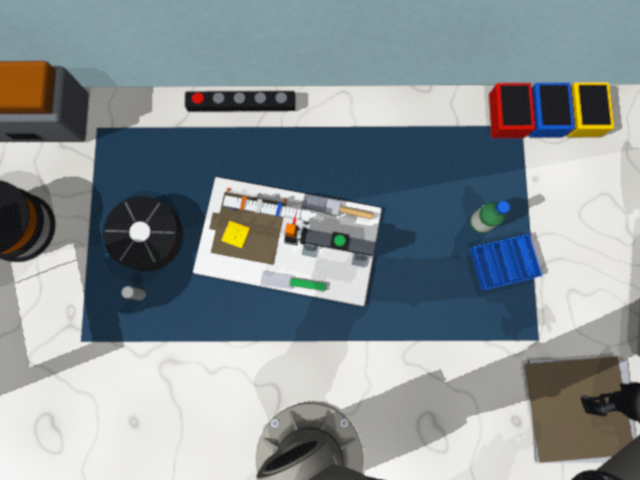

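The top view shows the button at about (340,240), the orange post at (291,230) and the rule at (225–300, 190–215). I'll zoom in on that area.

```bash
python3 - <<'E'
import cv2
a=cv2.imread("pics/top0.png")[175:275,210:350]
cv2.imwrite("pics/c1.png",cv2.resize(a,None,fx=5.7,fy=5.7,interpolation=cv2.INTER_CUBIC)[:600,:800])
a=cv2.imread("pics/scene0.png")[200:300,270:403]
cv2.imwrite("pics/c2.png",cv2.resize(a,None,fx=6,fy=6,interpolation=cv2.INTER_CUBIC))
E
```

```text
(no output)
```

View pics/c1.png

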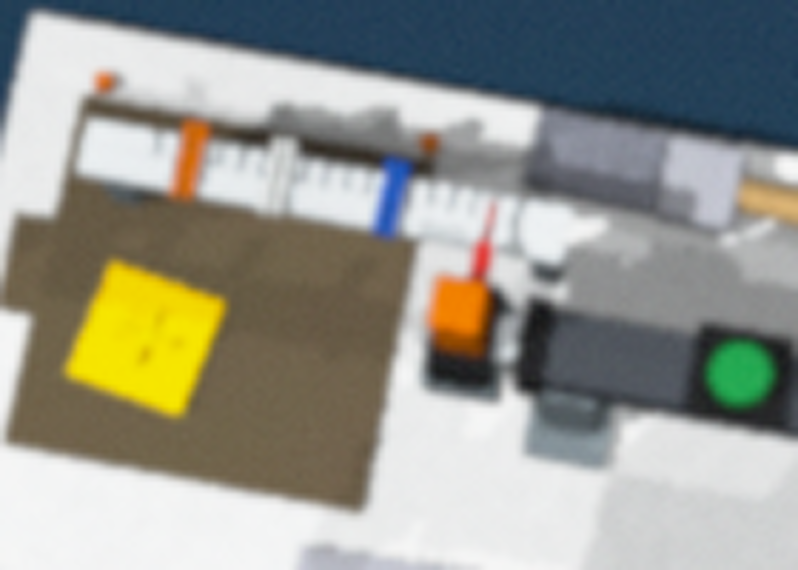

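View pics/c2.png

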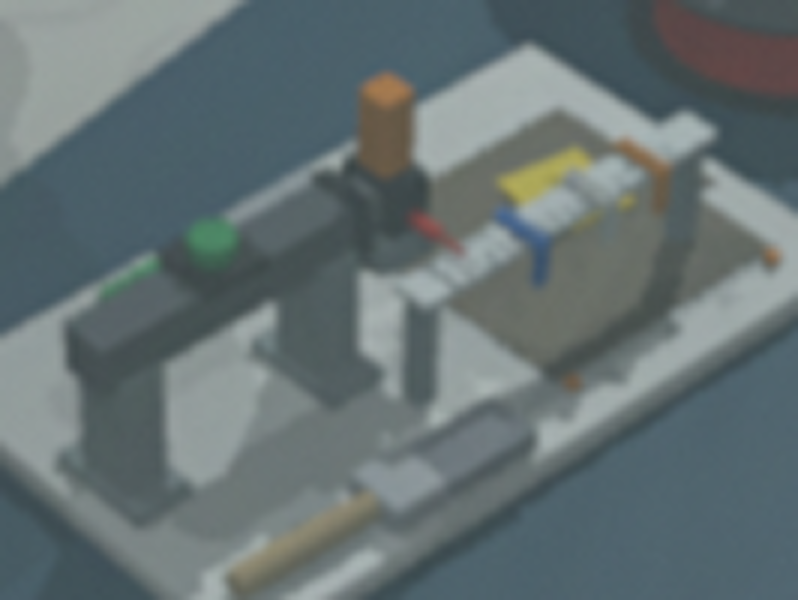

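The crops show the button at crop-1 (741,373), the orange clip at (191,160), the pointer tip at (492,205), and the post top in crop-2 at (387,90). Next I'll fit the stand pose from both views.

```bash
cat > h.py <<'E'
import numpy as np, cv2
from rig import arm
def proj(n,P):
    c=arm.camera_info(n); p=(np.atleast_2d(P)-c['origin'])@c['rotation']
    K=c['camera_matrix']; return np.c_[K[0,2]+K[0,0]*p[:,0]/-p[:,2], K[1,2]+K[1,1]*p[:,1]/p[:,2]]
def w(s,P):
    c,q=np.cos(s[2]),np.sin(s[2]); x,y,z=P; return [s[0]+c*x-q*y,s[1]+q*x+c*y,z]
E
python3 - <<'E'
from h import *
from scipy.optimize import least_squares
t1=lambda x,y:((x+.5)/5.7-.5+210,(y+.5)/5.7-.5+175)
t2=lambda x,y:((x+.5)/6-.5+270,(y+.5)/6-.5+200)
def blob(n,lo,hi,roi):
    im=cv2.cvtColor(cv2.imread(f"pics/{n}0.png"),cv2.COLOR_BGR2HSV);m=cv2.inRange(im,lo,hi)
    M=np.zeros_like(m);x0,y0,x1,y1=roi;M[y0:y1,x0:x1]=m[y0:y1,x0:x1]
    mm=cv2.moments(M,True);return mm['m10']/mm['m00'],mm['m01']/mm['m00'],mm['m00']
print(blob("top",(50,100,60),(80,255,255),(325,228,352,252)),t1(741,373))
print(blob("top",(3,140,120),(18,255,255),(236,192,250,212)),t1(191,160))
obs=[("top",t1(741,373),lambda v:(0,v[3],.156),1),
("scene",t2(212,232),lambda v:(0,v[3],.156),1),
("scene",t2(387,90),lambda v:(0,v[3]+.125,.19),1),
("top",t1(492,205),lambda v:(v[5],v[3]+.125,.109),1),
("scene",t2(462,249),lambda v:(v[5],v[3]+.125,.109),1),
("top",t1(191,160),lambda v:(.058,v[4],.103),1),
("scene",t2(642,157),lambda v:(.058,v[4],.104),1)]
for n,cs in (("top",[(215,178),(382,207),(366,306),(193,272)]),("scene",[(412,242),(311,306),(258,265),(358.5,207)])):
    for px,(x,y) in zip(cs,[(.14,.21),(.14,-.27),(-.14,-.27),(-.14,.21)]):
        obs.append((n,px,lambda v,x=x,y=y:(x,y,.018),.5))
f=lambda v:np.concatenate([k*(proj(n,w(v,g(v)))[0]-p) for n,p,g,k in obs])
r=least_squares(f,[.4,-.02,-.17,-.13,.15,.06],loss='soft_l1')
v=r.x;print(v.round(4));print(r.fun.reshape(-1,2).round(1))
print('button',w(v,(0,v[3],.156)),'grip',w(v,(0,v[3]+.125,.138)),'draw',v[4]-v[3]-.125)
print('clip',w(v,(.058,v[4],.104)))
s=arm.state();R=s['ee_rot']
for z in(.23,):
  print('shift to above button',R.T@(np.array(w(v,(0,v[3],z)))-s['ee_pos'])/.05, 'tool yaw',np.arctan2(R[1,0],R[0,0]))
E
```

```text
(339.2835820895522, 240.03731343283582, 134.0) (339.5877192982456, 240.0263157894737)
(242.90384615384616, 202.17307692307693, 52.0) (243.09649122807016, 202.6578947368421)
[ 0.586   0.0851 -0.194  -0.1681  0.0994  0.0623]
[[-0.3 -0.4]
 [ 0.1  0.8]
 [ 0.1  0. ]
 [-0.   0.5]
 [ 0.1  1.8]
 [-0.2  0.5]
 [-0.5 -0.3]
 [ 0.2 -0.9]
 [-0.2  0.1]
 [-0.8 -0.3]
 [-0.1  0.1]
 [ 0.6  0.2]
 [-0.5  1.5]
 [-0.9 -0.9]
 [-0.5 -0.1]]
button [np.float64(0.5535836387790497), np.float64(-0.07980994598921484), 0.156] grip [np.float64(0.5776813737764076), np.float64(0.04284525841727215), 0.138] draw 0.14247291454669375
clip [np.float64(0.6620595849333971), np.float64(0.17146426502739948), 0.104]
shift to above button [10.17234601 -8.84012647  0.0235123 ] tool yaw 0.2857514920640688
```

>>> move_arm:
  rows:
    - [[2,-1.7,-0.4],[0,0,0.1]]
    - [[10.17,-8.84,-0.5],[0,0,0.48]]
    - [[10.17,-8.84,-0.5],[0,0,0.48]]
    - [[10.17,-8.84,-0.5],[0,0,0.48]]
    - [[10.17,-8.84,-0.5],[0,0,0.48]]
    - [[10.17,-8.84,-0.5],[0,0,0.48]]
    - [[10.17,-8.84,-0.5],[0,0,0.48]]
    - [[10.17,-8.84,-0.5],[0,0,0.48]]
    - [[10.17,-8.84,-0.5],[0,0,0.48]]
    - [[10.17,-8.84,-0.5],[0,0,0.48]]
  jaw: 0
  newtons: 60

```text
t: 1.35
ee_pos: [0.5231, -0.1271, 0.2549]
ee_rot: [[0.981, -0.193, 0.0], [-0.193, -0.981, -0.0], [0.0, 0.0, -1.0]]
ft_force: [1.6, -1.5, -0.4]
grip_width: 0.0001
grasp_force: 0.0
```

>>> move_arm:
  rows:
    - [[0,0,0],[0,0,0]]
    - [[0,0,0],[0,0,0]]
    - [[0,0,0],[0,0,0]]

```text
t: 1.72
ee_pos: [0.5219, -0.1301, 0.2547]
ee_rot: [[0.981, -0.195, -0.0], [-0.195, -0.981, -0.0], [-0.0, 0.0, -1.0]]
ft_force: [0.3, -0.2, 0.4]
grip_width: 0.0003
grasp_force: 0.0
```

>>> move_arm:
  rows:
    - [[0.43,-1.11,0],[0,0,0]]
    - [[0.43,-1.11,0],[0,0,0]]
    - [[0.43,-1.11,0.8],[0,0,0]]
    - [[0.43,-1.11,1.6],[0,0,0]]
    - [[0.43,-1.11,1.8],[0,0,0]]
    - [[0.43,-1.11,1.8],[0,0,0]]

```text
t: 2.48
ee_pos: [0.5542, -0.0793, 0.1652]
ee_rot: [[0.981, -0.194, -0.0], [-0.194, -0.981, -0.0], [-0.0, 0.0, -1.0]]
ft_force: [0.5, 0.0, 0.9]
grip_width: -0.0002
grasp_force: 0.0
```

```bash
python3 - <<'E'
from h import *
a=arm.snapshot("scene")[:,:,::-1][190:290,270:403]
cv2.imwrite("pics/c3.png",cv2.resize(a,None,fx=6,fy=6,interpolation=cv2.INTER_CUBIC)); print(arm.state()['ee_pos'])
E
```

```text
[ 0.55480267 -0.07914415  0.16602436]
```

View pics/c3.png

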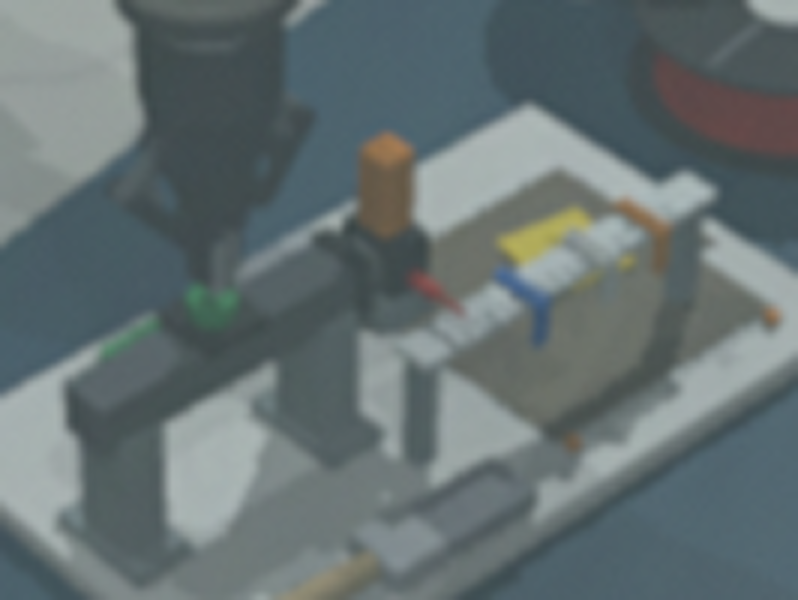

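The fingertip is centred over the button (crop about 212,290), so I'll press.

>>> move_arm:
  rows:
    - [[0,0,0.1],[0,0,0]]
    - [[0,0,0.2],[0,0,0]]
    - [[0,0,0.28],[0,0,0]]
    - [[0,0,0.34],[0,0,0]]
    - [[0,0,0.36],[0,0,0]]
    - [[0,0,0.36],[0,0,0]]
    - [[0,0,0.36],[0,0,0]]

```text
t: 3.4
ee_pos: [0.5548, -0.0787, 0.1479]
ee_rot: [[0.981, -0.193, 0.001], [-0.193, -0.981, -0.0], [0.001, 0.0, -1.0]]
ft_force: [-3.6, -0.5, 18.5]
grip_width: -0.0003
grasp_force: 9.2
```

>>> move_arm:
  rows:
    - [[0,0,-0.6],[0,0,0]]
    - [[0,0,-1.6],[0,0,0]]
    - [[0,0,-2.2],[0,0,0]]
    - [[-0.02,-1.2,-2.2],[0,0,0]]
    - [[-0.02,-2.3,-2.2],[0,0,0]]
    - [[-0.02,-2.47,-2.2],[0,0,0]]
    - [[-0.02,-2.47,-2.2],[0,0,0]]
    - [[-0.02,-2.47,-2.2],[0,0,0]]
  jaw: 1

```text
t: 4.4
ee_pos: [0.577, 0.0412, 0.2567]
ee_rot: [[0.981, -0.195, -0.0], [-0.195, -0.981, -0.001], [-0.0, 0.001, -1.0]]
ft_force: [0.1, -0.1, 0.5]
grip_width: 0.0852
grasp_force: 0.0
```

```bash
python3 - <<'E'
from h import *
a=arm.snapshot("scene")[:,:,::-1][180:280,270:403]
cv2.imwrite("pics/c4.png",cv2.resize(a,None,fx=6,fy=6,interpolation=cv2.INTER_CUBIC)); s=arm.state();print(s['ee_pos'],s['grip_width'])
E
```

```text
[0.57700398 0.04112718 0.25674057] 0.08528741276839258
```

View pics/c4.png

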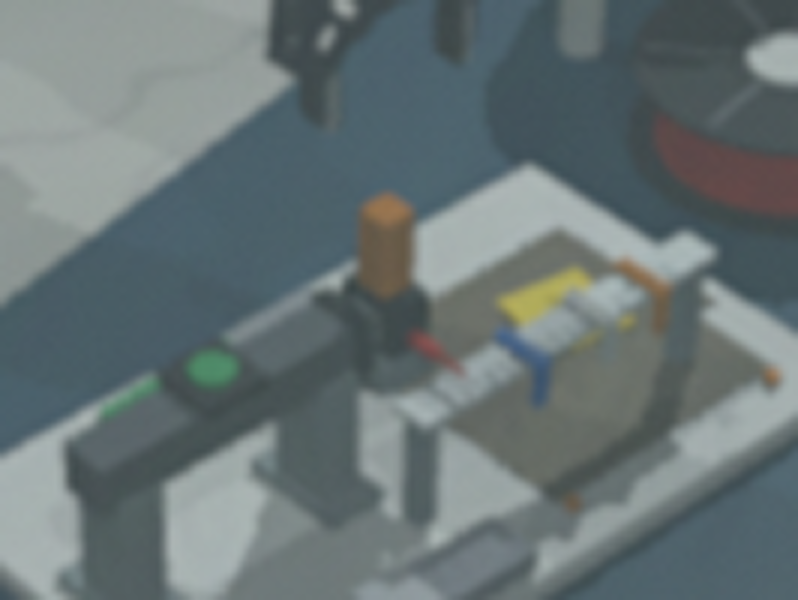

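The button is down, with the green face nearly flush at crop (212,368), and the open fingers straddle the post. Next I'll descend and close.

>>> move_arm:
  rows:
    - [[0,-0.03,0.8],[0,0,0]]
    - [[0,-0.03,1.6],[0,0,0]]
    - [[0,-0.03,2.1],[0,0,0]]
    - [[0,-0.03,2.1],[0,0,0]]
    - [[0,-0.03,2.1],[0,0,0]]

```text
t: 5.08
ee_pos: [0.578, 0.0437, 0.153]
ee_rot: [[0.981, -0.194, 0.001], [-0.194, -0.981, 0.0], [0.001, -0.0, -1.0]]
ft_force: [-0.8, 0.0, 0.2]
grip_width: 0.0854
grasp_force: 0.0
```

>>> move_arm:
  rows:
    - [[0,0,0],[0,0,0]]
    - [[0,0,0],[0,0,0]]
    - [[0,0,0],[0,0,0]]
    - [[0,0,0],[0,0,0]]
    - [[0,0,0],[0,0,0]]
    - [[0,0,0],[0,0,0]]
  jaw: 0
  newtons: 60

```text
t: 5.82
ee_pos: [0.5776, 0.0441, 0.1523]
ee_rot: [[0.981, -0.193, 0.0], [-0.193, -0.981, -0.0], [0.0, 0.0, -1.0]]
ft_force: [-1.9, -1.2, 5.9]
grip_width: 0.0235
grasp_force: 58.5
```

>>> move_arm:
  rows:
    - [[0,-0.3,0],[0,0,0]]
    - [[0,-0.6,0],[0,0,0]]
    - [[0,-1.0,0],[0,0,0]]
    - [[0,-1.4,0],[0,0,0]]
    - [[0,-1.8,0],[0,0,0]]
    - [[0,-2.2,0],[0,0,0]]
    - [[0,-2.5,0],[0,0,0]]
    - [[0,-2.7,0],[0,0,0]]
    - [[0,-2.8,0],[0,0,0]]
    - [[0,-2.8,0],[0,0,0]]

```text
t: 7.08
ee_pos: [0.6047, 0.1815, 0.1523]
ee_rot: [[0.981, -0.193, 0.0], [-0.193, -0.981, -0.0], [0.0, 0.0, -1.0]]
ft_force: [-2.7, -3.2, 6.8]
grip_width: 0.0239
grasp_force: 59.3
```

```bash
python3 - <<'E'
from h import *
b=arm.snapshot("scene")[:,:,::-1]; t=arm.snapshot("top")[:,:,::-1]
cv2.imwrite("pics/s5.png",b);cv2.imwrite("pics/t5.png",t)
a=cv2.resize(b[195:255,345:405],None,fx=9,fy=9,interpolation=cv2.INTER_CUBIC)
d=cv2.resize(t[180:240,215:244],None,fx=9,fy=9,interpolation=cv2.INTER_CUBIC)
cv2.imwrite("pics/c5.png",np.hstack([a,d]))
s=arm.state();print(s['t'],s['ee_pos'],s['ft_force'],s['grasp_force'],s['grip_width'])
v=[.586,.0851,-.194]
c,q=np.cos(v[2]),np.sin(v[2]);d=s['ee_pos']-[.586,.0851,0];print('stand xy',c*d[0]+q*d[1],-q*d[0]+c*d[1])
E
```

```text
7.175 [0.60462962 0.18117307 0.15236991] [-2.76032311 -4.24172032  6.75518998] 59.235268235206604 0.023722985542361134
stand xy -0.0002413413482965747 0.09786234445747306
```

View pics/c5.png

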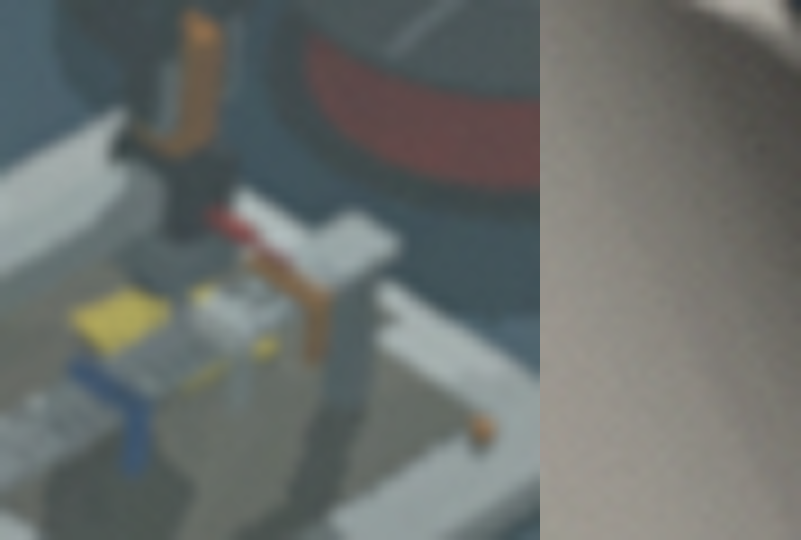

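The scene crop shows the pointer tip at about (290,268), lying on or just behind the orange clip; the arm blocks the top view. I'll measure it with line fits.

```bash
python3 - <<'E'
from h import *
v=[.586,.0851,-.194]; c_,q_=np.cos(v[2]),np.sin(v[2])
def unp(n,px,z):
    c=arm.camera_info(n);K=c['camera_matrix']
    d=np.array([(px[0]-K[0,2])/K[0,0],-(px[1]-K[1,2])/K[1,1],-1])@c['rotation'].T
    p=c['origin']+d*(z-c['origin'][2])/d[2]-[v[0],v[1],0]
    return np.array([c_*p[0]+q_*p[1],-q_*p[0]+c_*p[1]])*1000
def pts(f,n,kind,roi,z):
    im=cv2.imread(f"pics/{f}.png").astype(int);b,g,r=im[...,0],im[...,1],im[...,2]
    x0,y0,x1,y1=roi
    wt=np.clip((r-np.maximum(b,g)-8),0,None) if kind=='red' else np.clip((np.minimum(r-b,2*(r-g)+10)-15),0,None)
    if kind=='red': wt=wt*(abs(g-b)<30)
    ys,xs=np.mgrid[y0:y1,x0:x1];w_=wt[y0:y1,x0:x1].astype(float)
    P=np.array([unp(n,(x,y),z) for x,y in zip(xs.ravel(),ys.ravel())]);W=w_.ravel()
    print(f,kind,'px',(xs*w_).sum()/W.sum(),(ys*w_).sum()/W.sum(),'W',W.sum().round(),'stand xy',(P*W[:,None]).sum(0)/W.sum())
    lo=P[:,0]; 
    for a in range(20,80,8):
        m=(lo>=a)&(lo<a+8)
        if W[m].sum()>20: print('  x',a,'y',round((P[m,1]*W[m]).sum()/W[m].sum(),1),W[m].sum().round())
pts("top0","top","orange",(236,192,250,212),.104)
pts("scene0","scene","orange",(370,220,384,228),.104)
pts("top0","top","red",(290,208,300,226),.109)
pts("scene0","scene","red",(336,233,350,244),.109)
pts("s5","scene","red",(368,216,379,227),.109)
for p in[(290,268),(215,215)]: print(unp("scene",(p[0]/9+344.55,p[1]/9+194.55),.109))
E
```

```text
top0 orange px 242.76360017691286 202.48639982308714 W 9044.0 stand xy [59.63210547 99.84316469]
  x 28 y 107.1 88.0
  x 36 y 99.3 968.0
  x 44 y 99.4 1586.0
  x 52 y 99.6 1751.0
  x 60 y 99.7 1758.0
  x 68 y 99.8 2267.0
  x 76 y 102.0 626.0
scene0 orange px 376.1914893617021 225.3558994197292 W 517.0 stand xy [ 57.7771363  100.06413952]
  x 36 y 101.0 34.0
  x 44 y 99.2 124.0
  x 52 y 99.7 156.0
  x 60 y 100.5 107.0
  x 68 y 100.9 96.0
top0 red px 294.07670947587644 219.53349531412704 W 2881.0 stand xy [ 39.00074581 -42.88743133]
  x 20 y -42.6 77.0
  x 28 y -42.8 1050.0
  x 36 y -43.0 1247.0
  x 44 y -42.6 316.0
  x 52 y -43.2 153.0
  x 60 y -42.9 38.0
scene0 red px 341.31390977443607 237.50375939849624 W 532.0 stand xy [ 30.38785593 -37.37153764]
  x 20 y -36.8 185.0
  x 28 y -37.4 177.0
  x 36 y -39.1 57.0
  x 44 y -38.4 41.0
s5 red px 372.1734234234234 221.30855855855856 W 444.0 stand xy [ 37.23223231 101.04561107]
  x 20 y 103.2 116.0
  x 28 y 102.7 117.0
  x 36 y 102.0 30.0
  x 44 y 98.1 59.0
  x 52 y 97.0 39.0
  x 60 y 95.2 41.0
[ 59.34962876 100.83712873]
[ 17.53150539 102.85265031]
```

The boom is drawn about 140.2 mm and the target is 142.5 mm, so I'll move 2 mm more.

>>> move_arm:
  rows:
    - [[0,-0.02,0],[0,0,0]]
    - [[0,-0.04,0],[0,0,0]]
    - [[0,-0.04,0],[0,0,0]]
    - [[0,-0.04,0],[0,0,0]]
    - [[0,-0.04,0],[0,0,0]]
    - [[0,-0.04,0],[0,0,0]]
    - [[0,-0.04,0],[0,0,0]]

```text
t: 8.05
ee_pos: [0.6049, 0.183, 0.1523]
ee_rot: [[0.981, -0.193, 0.0], [-0.193, -0.981, -0.001], [0.0, 0.001, -1.0]]
ft_force: [-3.8, -3.7, 7.5]
grip_width: 0.0235
grasp_force: 59.2
```

```bash
python3 - <<'E'
from h import *
b=arm.snapshot("scene")[:,:,::-1]; cv2.imwrite("pics/s6.png",b)
cv2.imwrite("pics/c6.png",cv2.resize(b[195:255,300:390],None,fx=8,fy=8,interpolation=cv2.INTER_CUBIC))
s=arm.state();d=s['ee_pos']-[.586,.0851,0];v=-.194
print('stand y',-np.sin(v)*d[0]+np.cos(v)*d[1],s['grasp_force'],abs(s['joint_vel']).max())
E
```

```text
stand y 0.09966553518871252 59.22546744346619 0.002522765828085584
```

View pics/c6.png

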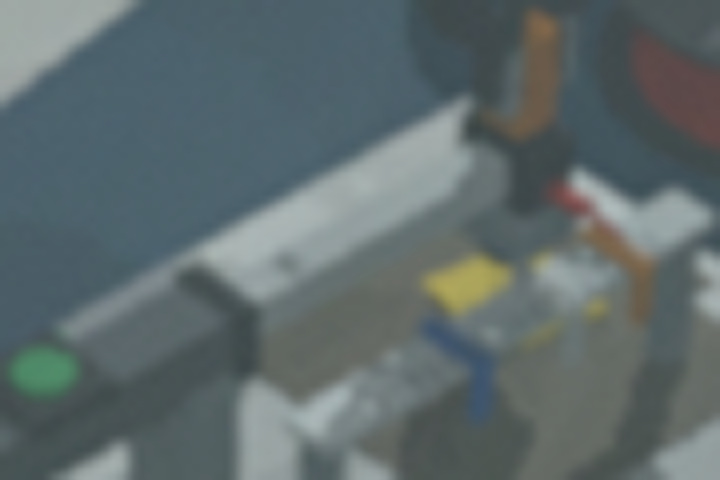

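The pointer (crop about 575,200 to 625,235) is over the orange clip. The lock is in (45,370), and the post is held at stand y 99.7 mm against the clip's 99.7 mm. I'm handing it in.

```bash
python3 -c "
from rig import arm
print(arm.job_done())"
```

```text
the job is handed in; nothing more can be done
None
```

I handed the job in with the lock button pushed in and the boom drawn out about 142 mm, its red pointer over the orange clip by my measurements. The gripper still holds the grip post at about 59 N; the hand-in call returned no verdict.

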